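# Clear the hen, load the fire truck

## Task

The fire truck (the long one with a ladder on its roof) is next into the low aluminium work cradle, but the tin hen is still standing in it. First lift the hen out and stand it upright in the middle of the round cork mat, then set the fire truck down on its wheels inside the cradle, lengthways. Set both down without dropping them.

Things in the scene. Friction and masses are not known exactly. Their poses are not given: they have to be found in the camera images.
- hen: White enamelled tin hen, about 140 g, standing in the cradle at the start. Origin: centre of the underside of its foot plate (56 x 36 mm); z up, x to the beak. Body: rounded box 64 mm (x) by 40 mm (y), centred over the origin, 17 to 53 mm up, sides flat from 27 to 43 mm up: grip it there across y. Head near x = +23 mm, comb 85 mm up; tail at x = -25 to -45 mm, about 70 mm up.
- truck: Red tin fire truck, ladder on its roof, 118 mm long (x), 46 wide (y), 57 high, about 220 g, on four wheels that do not turn. Origin: middle of length and width, at the wheels' underside; x to the cab, z up. Flat-sided rear body from x = -60 to +18 mm, 16 to 46 mm up: grip it across y near x = -10 mm, about 33 mm up. Ladder top 57 mm up. (The short red car without ladder is not it.)
- cradle: Low open aluminium tray screwed to the bench: outside 160 mm (x) by 90 mm (y), inside 150 x 80 mm, walls 5 mm thick. Origin: centre of its underside, at bench level; its floor lies 5 mm and the wall tops 14 mm above the origin; x lies along its length, z up.
- mat: Round cork mat fixed on the bench, 120 mm across, 4 mm thick. Origin: centre of its underside, at bench level; z up. It lies on one side of the cradle and the truck stands on the other; which side varies.
Mind the look-alikes: they are no part of the job. Of the things that look like the cradle, the largest one is meant.

How it is judged:
On the way:
1. the hen stands upright on the middle of the mat, let go, with the truck not yet in the cradle (horizontal distance between hen and mat below 0.03 m and z of hen in the frame of mat below 0.009 m and angle between hen's own z axis and vertical below 0.15 rad and contact force between the fingers and hen below 0.1 N and horizontal distance between truck and cradle above 0.06 m), for 0.2 s.
At the end, for the whole second after the job is handed in: The hen stands upright (within 8 degrees) on the mat, its centre within 30 mm of the mat's centre. The truck stands on its wheels (within 7 degrees) on the cradle's floor, inside the walls, lengthways (either way round, within 20 degrees), its centre within 20 mm of the cradle's. Both are at rest (horizontal distance between hen and mat below 0.03 m and z of hen in the frame of mat between 0.001 and 0.009 m and angle between hen's own z axis and vertical below 0.15 rad and linear speed of each of hen, truck below 0.02 m/s and x of truck in the frame of cradle between -0.02 and 0.02 m and y of truck in the frame of cradle between -0.022 and 0.022 m and z of truck in the frame of cradle between 0.001 and 0.009 m and angle between the x axis of truck and the x axis of cradle, either way round below 0.35 rad and angle between truck's own z axis and vertical below 0.12 rad); the robot touches nothing.
It fails at once if the hen is dropped (in free air more than 30 mm up) (height (world z) of hen above 0.035 m and contact force between anything else and hen below 0.01 N).
It fails at once if the truck is dropped (in free air more than 30 mm up) (height (world z) of truck above 0.035 m and contact force between anything else and truck below 0.01 N).
It also fails if it takes over 58 s, if anything falls off the work surface, if the arm or the gripper's body presses on something with over 40 N, if the wrist force passes 120 N, or if a joint passes its speed limit or range.

## Robot

A 7-joint arm with a two-finger parallel gripper is mounted at the origin on the work surface. World frame = base frame: x ahead of the robot, y to its left, z up, the work surface at z = 0. Lengths are in m, angles in rad, forces in N, time in s.
With the tool pointing down it reaches from about 0.35 to 0.9 m from the base axis. Payload 8.1 kg.
Tool frame: the origin (TCP) lies at the very end of the fingers, on their centre line; the grasp point (between the pads) lies 19 mm behind it; y points along the fingers, x is the direction in which the jaws open and shut, and the axes are right-handed (so a half turn about y gives the same grasp; the last joint's range is limited). The gripper opens to 92 mm and grips with 3 to 60 N. Pads are 19 mm wide; open, the fingers measure 130 mm over their backs; the gripper's body (75 mm by 190 mm) begins 47 mm behind the grasp point.
Start: joints at [1.17, 0.434, 0.025, 1.573, -0.012, 1.134, -0.075], TCP at [0.183, -0.598, 0.227] pointing down, gripper open.
Joint ranges: [-2.62, 2.62], [-0.44, 2.09], [-1.27, 1.32], [0.08, 2.57], [-1.32, 4.46], [0.12, 2], [-2.74, 2.74]. Speed limits (rad/s): [2.22, 2.22, 3.01, 3.01, 3.14, 3.14, 3.14].

## Interface

Orientations are given as a rotation vector (axis times angle).
In Python, from cell import arm, imaging gives the robot as it stands. The module is installed in compiled form; this text tells all that it offers.
- The arm moves only by the tool send_rows, never from a script. Its argument "steps" is a list of rows, each a list of 5 numbers: the opening, from 0 (shut) to 1 (fully open), then the shift along the tool's x, y, z in cm, then the turn about the tool's y in rad. In form: [[jaw, x, y, z, roll], ...]. A call has 1 to 20 rows; each row is the pose to reach, as a shift and turn from the pose commanded when the call began, along the tool's axes at that moment; what a row does not reach only later rows make up. A row lasts 1/8 s, in which the tool goes at most 62.5 mm and 10.7 degrees, less where a joint would pass 70% of its speed; a pose out of reach is approached as far as the arm can. A call with a gripper value outside its range is refused whole. The fingers move at their own pace and stop on an object; "squeeze" is the grip in N (left out, the last holds). Time passes only in rows, so rows that repeat a pose let the fingers close. It gives the time, the measured TCP pose, the force and the opening at its end, in the units of the state.
- arm.observe(): the state, without advancing time (a new reading comes with each control period).
- imaging.get_image(name): name is "scene" or "top" or "wrist"; returns the picture (480x640x3 uint8, blue, green, red); there is no depth.
- imaging.camera_params(name): a dict with "camera_matrix" (3x3 intrinsics, pixels), "distortion" ([k1, k2, p1, p2, k3] as OpenCV has them; the pictures are not rectified), "position" and "orientation" of the camera in the world; the wrist camera has in their place "mount" (4x4, takes a point from camera to tool coordinates, whose origin is the TCP and whose axes are the tool frame's). Camera axes: x right, y down, z forward; pixel columns grow to the right and rows downward; lengths in m; the calibration is good to about 2 mm. A picture is of the moment at which its call begins: read the wrist's pose just before it. camera_params takes no time and is no camera call.
- arm.sign_off(): hands the job in, once; it reports no verdict.
The state is a dict: "clock": time; "joints": joint angles; "dq": joint speeds; "joint_efforts": joint torques, N m; "position": TCP position; "ee_rot": TCP orientation; "force": force on the tool from outside, world axes, zero at the start; "ft_torque": the same for the moment, N m; "width": opening from 0.0 (shut) to 1.0 (fully open).
Only numpy, scipy, OpenCV 4.12 (cv2) and the standard library are available. Lean on these libraries where they do the work, as an engineer would, in place of code of your own. Each camera call takes 0.05 s, during which the arm holds its last target.

## Working session

There is one attempt and no reset: what is moved stays moved. The work goes in short steps, Python scripts to look and compute and a tool call to move; the robot and the scene stay as the last step left them, time stands still between calls to the robot, and variables do not carry over. Pictures are saved under pics/ and viewed, and the job is handed in when it is done.

Besides the shell and the picture viewer there is one more tool, called after "Request:" by a JSON object that holds its "api" and its "payload". send_rows: Moves the arm, as the interface text tells. Its arguments: {"type":"object","properties":{"steps":{"type":"array","items":{"type":"array","items":{"type":"number"}}},"squeeze":{"type":"number"}},"required":["steps"]}

```bash
mkdir -p pics
python3 - <<'E'
from cell import arm, imaging
import cv2
print(arm.observe())
for n in ["scene","top"]:
    cv2.imwrite(f"pics/{n}0.png",imaging.get_image(n)); print(n,imaging.camera_params(n))
print(imaging.camera_params("wrist"))
E
```

```text
{'clock': 0.0, 'joints': array([ 1.17039798,  0.4352454 ,  0.02498038,  1.57411808, -0.01160096,
        1.1339885 , -0.07510051]), 'dq': array([ 0.00014549, -0.0019858 , -0.00184533,  0.00028538,  0.00120691,
        0.00091851,  0.00070118]), 'joint_efforts': array([-2.82455294e-04, -6.67845941e+01,  9.84624512e-01, -3.14461684e+01,
       -6.06983900e-02,  4.30359878e-02,  1.41128753e-04]), 'position': array([ 0.18317243, -0.59701008,  0.22592301]), 'ee_rot': array([-1.33459795,  0.9881626 , -0.98586923]), 'force': array([ 0.20539731, -0.57640501,  0.31072908]), 'ft_torque': array([-0.04206075,  0.01218757, -0.0228194 ]), 'width': 1.0000446628292226}
scene {'camera_matrix': array([[487.43035199,   0.        , 321.85469929],
       [  0.        , 487.43035199, 240.85991889],
       [  0.        ,   0.        ,   1.        ]]), 'distortion': array([-0.01151151,  0.        ,  0.        ,  0.        ,  0.        ]), 'position': array([1.19247218, 0.03633677, 0.56981999]), 'orientation': array([-1.65445053, -1.69732863,  0.83610492])}
top {'camera_matrix': array([[621.87580419,   0.   
[... 243 characters left out ...]
6, -0.01662422,  1.32172606]), 'orientation': array([-2.20557668,  2.1585934 , -0.04016178])}
{'camera_matrix': array([[374.08450504,   0.        , 314.88448686],
       [  0.        , 374.08450504, 246.0120466 ],
       [  0.        ,   0.        ,   1.        ]]), 'distortion': array([0.00037826, 0.        , 0.        , 0.        , 0.        ]), 'mount': array([[ 9.99999912e-01, -3.03790349e-04, -2.88775531e-04,
         3.59099821e-04],
       [ 1.80278225e-04, -3.10241796e-01,  9.50657665e-01,
        -1.58473761e-01],
       [-3.78390863e-04, -9.50657633e-01, -3.10241714e-01,
         8.50641739e-02],
       [ 0.00000000e+00,  0.00000000e+00,  0.00000000e+00,
         1.00000000e+00]])}
```

View pics/top0.png

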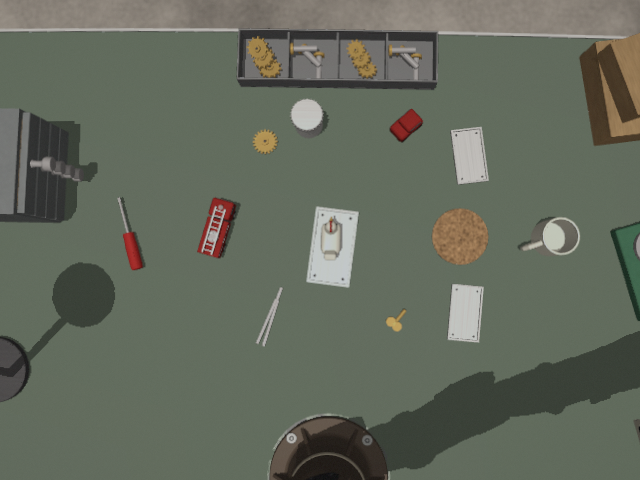

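View pics/scene0.png

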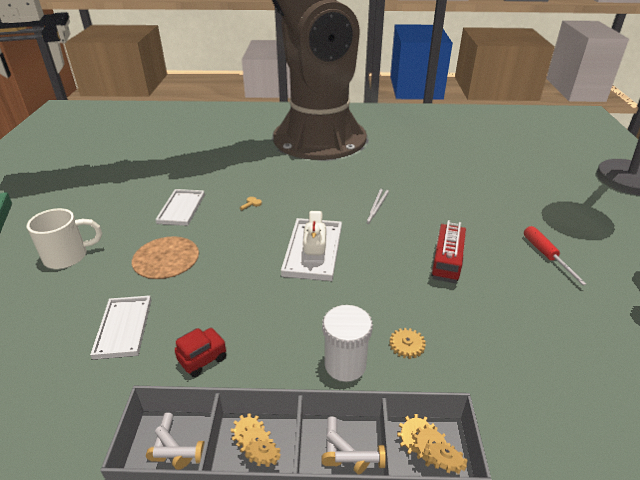

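```bash
cat > h.py <<'E'
import numpy as np, cv2
from scipy.spatial.transform import Rotation as R
def ray(cp,uv,pose=None):
    uv=np.asarray(uv,float).reshape(-1,1,2)
    n=cv2.undistortPoints(uv,cp['camera_matrix'],cp['distortion'])[:,0]
    d=np.c_[n,np.ones(len(n))]
    if 'mount' in cp:
        p,r=pose; r=R.from_rotvec(r).as_matrix(); M=cp['mount']
        return r@M[:3,3]+p, d@(r@M[:3,:3]).T
    return np.array(cp['position']), d@R.from_rotvec(cp['orientation']).as_matrix().T
def onz(cp,uv,z,pose=None):
    o,d=ray(cp,uv,pose); return o+d*((z-o[2])/d[:,2])[:,None]
def proj(cp,P,pose=None):
    P=np.asarray(P,float).reshape(-1,3)
    if 'mount' in cp:
        p,r=pose; T=np.eye(4);T[:3,:3]=R.from_rotvec(r).as_matrix();T[:3,3]=p;T=T@cp['mount']
    else:
        T=np.eye(4);T[:3,:3]=R.from_rotvec(cp['orientation']).as_matrix();T[:3,3]=cp['position']
    T=np.linalg.inv(T)
    return cv2.projectPoints(P,cv2.Rodrigues(T[:3,:3])[0],T[:3,3],cp['camera_matrix'],cp['distortion'])[0][:,0]
def rect(P):  # min area rect of xy points in world -> centre, long side, short, yaw of long
    (c,s,a)=cv2.minAreaRect((P[:,:2]*1000).astype(np.float32))
    if s[0]<s[1]: s=s[::-1]; a+=90
    return np.array(c)/1000,s,(a+90)%180-90
E
python3 - <<'E'
from h import *
from cell import imaging
cp=imaging.camera_params('top'); im=cv2.imread('pics/top0.png')
print('R',R.from_rotvec([-1.33459795,  0.9881626 , -0.98586923]).as_matrix().round(3))
hsv=cv2.cvtColor(im,cv2.COLOR_BGR2HSV)
w=((hsv[...,2]>150)&(hsv[...,1]<60)).astype(np.uint8)
r=(((hsv[...,0]<8)|(hsv[...,0]>172))&(hsv[...,1]>150)&(hsv[...,2]>60)).astype(np.uint8)
c=((hsv[...,0]<18)&(hsv[...,0]>5)&(hsv[...,1]>70)&(hsv[...,2]>60)).astype(np.uint8)
for nm,m,z in (('white',w,.014),('red',r,.045),('cork',c,.004)):
    m=cv2.morphologyEx(m,cv2.MORPH_CLOSE,np.ones((3,3)))
    for k in cv2.findContours(m,cv2.RETR_EXTERNAL,cv2.CHAIN_APPROX_NONE)[0]:
        if cv2.contourArea(k)<250: continue
        P=onz(cp,k.reshape(-1,2),z); print(nm,k.reshape(-1,2).mean(0).round(),cv2.contourArea(k),*rect(P))
a=cv2.resize(im[195:300,180:370],None,fx=4,fy=4,interpolation=cv2.INTER_CUBIC)
cv2.imwrite('pics/crop0.png',a)
E
```

```text
R [[ 0.293 -0.001  0.956]
 [-0.956  0.001  0.293]
 [-0.002 -1.    -0.   ]]
white [465. 313.] 1674.5 [ 0.34796609 -0.28110577] (116.47017669677734, 65.99923706054688) -4.3997802734375
white [553. 238.] 1108.0 [ 0.5157605  -0.46343643] (115.59021759033203, 78.82029724121094) 82.84419250488281
white [332. 246.] 3181.5 [4.80776062e-01 1.91600800e-04] (160.85708618164062, 90.97964477539062) -6.1187286376953125
white [213. 229.] 439.0 [0.51150494 0.25298605] (102.32994842529297, 23.838146209716797) -15.261970520019531
white [469. 155.] 1584.5 [ 0.68124933 -0.28688226] (116.17617797851562, 65.40319061279297) 7.7207231521606445
white [306. 114.] 708.5 [0.76297784 0.06217142] (65.39037322998047, 64.23235321044922) 1.31150484085083
white [531.  34.] 363.5 [ 0.94891156 -0.42203137] (407.2846374511719, 11.906990051269531) 89.07730102539062
white [118.  29.] 456.5 [0.94839069 0.48333356] (532.9562377929688, 5.572996616363525) 89.96289825439453
red [132. 251.] 380.0 [0.46193515 0.41532446] (77.95394897460938, 24.6766357421875) 17.330059051513672
red [215. 225.] 453.0 [0.51434766 0.24192151] (117.24933624267578, 46.37321853637695) -14.390655517578125
red [406. 125.] 526.0 [ 0.73583459 -0.14805888] (64.09088134765625, 39.21022033691406) -48.01912307739258
cork [460. 236.] 2374.5 [ 0.50869714 -0.26979248] (116.494384765625, 116.28953552246094) 45.954734802246094
cork [614.  89.] 5330.5 [ 0.83852277 -0.5936922 ] (251.74874877929688, 130.760009765625) -1.2724990844726562
```

View pics/crop0.png

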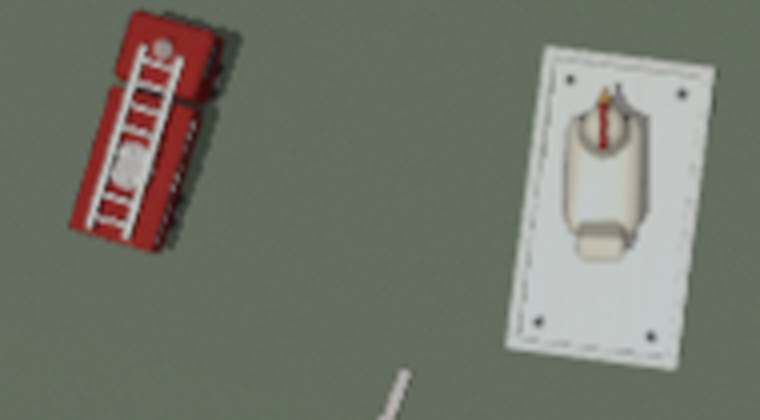

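Candidates: the truck is red at (217,228), 117x46 mm with a ladder. The red car at (406,125) is 64 mm long with no ladder, so it is not the truck. The cradle is the tray at (333,247), 161x91 mm. The trays at (465,313) and (469,155) are only 116x66 mm. The crop confirms both choices: the truck's cab points up, and the hen stands in the cradle with its head up (+x). The mat is at (460,236).

```bash
cat >> h.py <<'E'
def go(target,yaw_x,s=None):
    """tool shift in cm and roll to bring TCP to target, with tool x pointing at yaw_x deg"""
    from cell import arm
    s=s or arm.observe(); M=R.from_rotvec(s['ee_rot']).as_matrix()
    d=M.T@(np.array(target)-s['position'])*100
    cur=np.degrees(np.arctan2(M[1,0],M[0,0])); da=(yaw_x-cur+180)%360-180
    print('clock',s['clock'],'pos',s['position'].round(4),'yawx',cur.round(2),'tilt',M[:,1].round(3),'F',s['force'].round(1),'w',round(s['width'],3))
    print('shift cm',d.round(2),'roll',round(-np.radians(da),3)); return d
E
python3 - <<'E'
from h import *
from cell import imaging
cp=imaging.camera_params('top')
print(onz(cp,[[331.2,238.8],[331,227],[330,257]],.05))
go([.47,0.003,.2],-90)
E
```

```text
[[0.4948308  0.00195757 0.05      ]
 [0.51905307 0.002894   0.05      ]
 [0.45750757 0.00360104 0.05      ]]
clock 0.1 pos [ 0.1832 -0.5971  0.226 ] yawx -72.94 tilt [-0.001  0.001 -1.   ] F [-0.4  0.7  0.8] w 0.999
shift cm [-48.95   2.67  45.02] roll 0.298
```

Request:
{"api": "send_rows", "payload": {"steps": [[1,-12,0,11,0.08],[1,-24,1,22,0.16],[1,-36,2,33,0.24],[1,-49,2.7,45,0.3],[1,-49,2.7,45,0.3],[1,-49,2.7,45,0.3],[1,-49,2.7,45,0.3],[1,-49,2.7,45,0.3],[1,-49,2.7,45,0.3],[1,-49,2.7,45,0.3],[1,-49,2.7,45,0.3],[1,-49,2.7,45,0.3],[1,-49,2.7,45,0.3],[1,-49,2.7,45,0.3],[1,-49,2.7,45,0.3],[1,-49,2.7,45,0.3],[1,-49,2.7,45,0.3],[1,-49,2.7,45,0.3]]}}

```text
clock: 2.35
position: [0.4698, 0.0029, 0.1997]
ee_rot: [-1.208, 1.211, -1.211]
force: [-0.4, 0.0, -0.2]
width: 0.998
```

Run:
```python
from h import *
from cell import arm,imaging
s=arm.observe(); im=imaging.get_image('wrist'); cv2.imwrite('pics/w1.png',im)
go([.494,0.003,.2],-90,s); np.save('pose1.npy',[s['position'],s['ee_rot']])
```

```text
clock 2.35 pos [0.4698 0.0029 0.1997] yawx -90.13 tilt [ 0. -0. -1.] F [-0.4  0.  -0.2] w 0.998
shift cm [-0.02 -0.03  2.42] roll -0.002
```

View pics/w1.png

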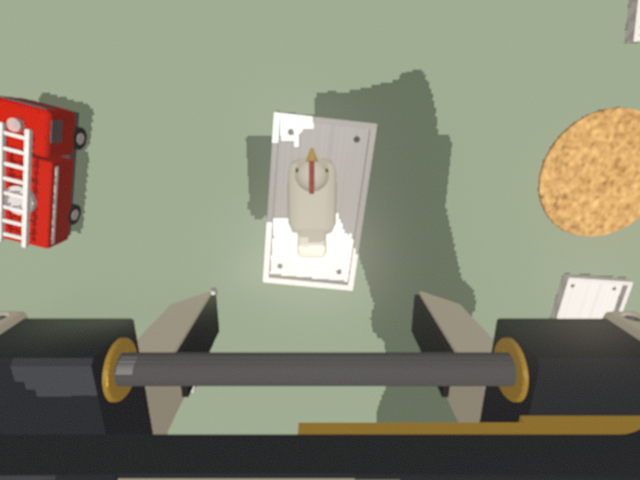

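The wrist view shows the hen centred on column 312: beak (312,152), comb (312,178), tail (312,245), body sides at columns 289 and 335. So it is aligned with the tool.

Run:
```python
from h import *
from cell import arm,imaging
cp=imaging.camera_params('wrist'); po=np.load('pose1.npy')
for n,uv,z in (('sides',[[289,200],[335.5,200]],.04),('beak,comb,tail',[[312,155],[312,178]],.085),('tail',[[312,240]],.075),('bodyend',[[312,233]],.045)):
    print(n,onz(cp,uv,z,po)[:,:2].round(4).tolist())
im=cv2.imread('pics/w1.png'); cv2.imwrite('pics/w1c.png',cv2.resize(im[100:300,230:400],None,fx=3,fy=3,interpolation=cv2.INTER_CUBIC))
# predicted pixels for hen origin guesses
for x0 in (.488,.493): print(x0,proj(cp,[[x0,0.003,.09],[x0+.023,.003,.09],[x0-.032,.003,.04],[x0+.032,.003,.04],[x0-.045,.003,.075]],po).round(0).tolist())
```

```text
sides [[0.4928, 0.025], [0.4927, -0.015]]
beak,comb,tail [[0.5339, 0.0047], [0.5177, 0.0047]]
tail [[0.4675, 0.0051]]
bodyend [[0.4647, 0.0053]]
0.488 [[315.0, 219.0], [314.0, 188.0], [315.0, 241.0], [314.0, 168.0], [315.0, 269.0]]
0.493 [[314.0, 213.0], [314.0, 181.0], [315.0, 235.0], [314.0, 162.0], [315.0, 263.0]]
```

View pics/w1c.png

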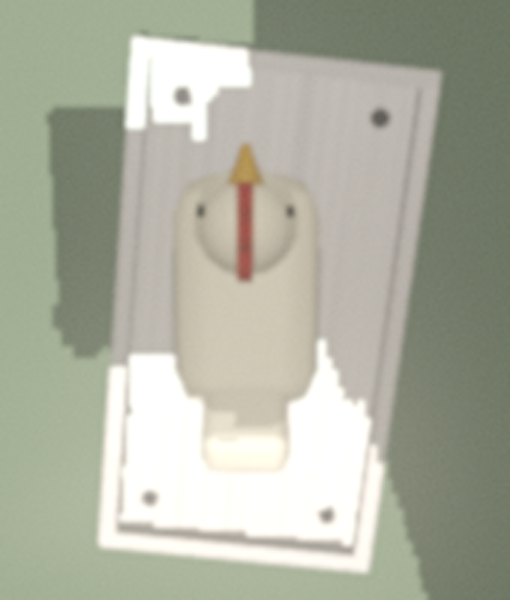

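Request:
{"api": "send_rows", "payload": {"steps": [[1,-0.2,3,2.4,0],[1,-0.2,7,2.4,0],[1,-0.2,11,2.4,0],[1,-0.2,13,2.4,0],[1,-0.2,15,2.4,0],[1,-0.2,16,2.4,0],[1,-0.2,16.9,2.4,0],[1,-0.2,16.9,2.4,0],[1,-0.2,16.9,2.4,0]]}}

```text
clock: 3.52
position: [0.4942, 0.0049, 0.0312]
ee_rot: [-1.208, 1.21, -1.211]
force: [0.2, 0.0, 0.3]
width: 1.002
```

Run:
```python
from h import *
from cell import arm,imaging
go([.494,0.005,.030],-90); cv2.imwrite('pics/w2.png',imaging.get_image('wrist'))
```

```text
clock 3.525 pos [0.4942 0.0049 0.0312] yawx -90.13 tilt [ 0.001 -0.    -1.   ] F [0.2 0.  0.3] w 1.002
shift cm [-0.01  0.12 -0.02] roll -0.002
```

View pics/w2.png

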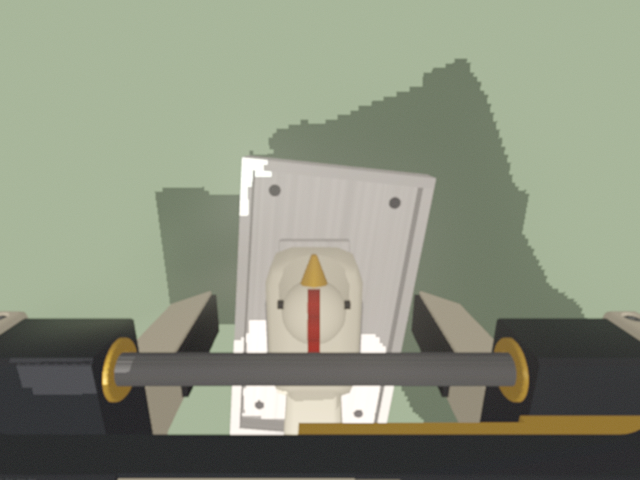

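The hen is centred between the fingers (body columns 267–362), and the force reads about zero. Closing.

Request:
{"api": "send_rows", "payload": {"steps": [[0.3,0,0,0,0],[0.3,0,0,0,0],[0.3,0,0,0,0],[0.3,0,0,0,0],[0.3,0,0,0,0],[0.3,0,0,0,0]], "squeeze": 20}}

```text
clock: 4.32
position: [0.4938, 0.0049, 0.0307]
ee_rot: [-1.208, 1.211, -1.211]
force: [0.4, 0.5, 1.0]
width: 0.432
```

Request:
{"api": "send_rows", "payload": {"steps": [[0.3,0,-0.3,0,0],[0.3,0,-1,0,0],[0.3,0,-2.5,0,0],[0.3,0,-5,0,0],[0.3,0,-8,0,0],[0.3,0,-8,0,0],[0.3,0,-8,0,0]]}}

```text
clock: 5.2
position: [0.4936, 0.0047, 0.1108]
ee_rot: [-1.208, 1.211, -1.211]
force: [0.4, 0.1, -0.5]
width: 0.436
```

Run:
```python
from h import *
from cell import arm,imaging
go([.508,-0.270,.11],-90); cv2.imwrite('pics/s3.png',imaging.get_image('scene'))
```

```text
clock 5.2 pos [0.4936 0.0047 0.1108] yawx -90.14 tilt [ 0. -0. -1.] F [ 0.4  0.1 -0.5] w 0.436
shift cm [27.47  0.09  1.5 ] roll -0.002
```

View pics/s3.png

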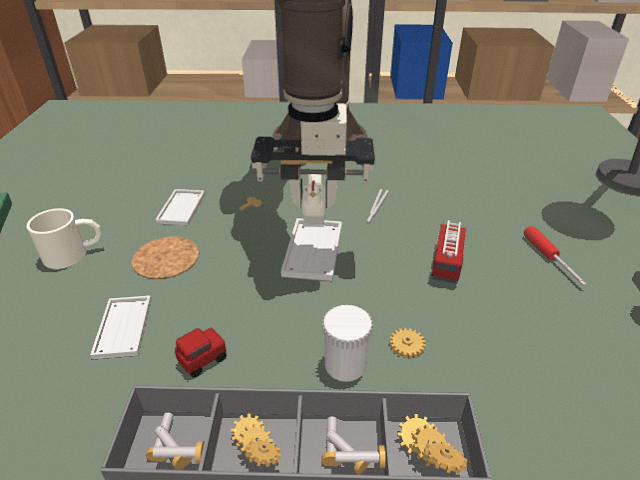

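The hen is held upright at about (313,190), clear of the cradle. Moving to the mat and cross-checking the mat centre in the scene view.

Request:
{"api": "send_rows", "payload": {"steps": [[0.3,3,0,0.2,0],[0.3,7,0,0.4,0],[0.3,11,0,0.6,0],[0.3,15,0,0.8,0],[0.3,19,0,1,0],[0.3,23,0,1.2,0],[0.3,26,0,1.4,0],[0.3,27.5,0,1.5,0],[0.3,27.5,0,1.5,0],[0.3,27.5,0,1.5,0],[0.3,27.5,0,1.5,0]]}}

```text
clock: 6.62
position: [0.5085, -0.2686, 0.1108]
ee_rot: [-1.209, 1.21, -1.209]
force: [1.1, 0.3, -0.4]
width: 0.435
```

Run:
```python
from h import *
from cell import arm,imaging
im=cv2.imread('pics/scene0.png');hsv=cv2.cvtColor(im,cv2.COLOR_BGR2HSV)
c=((hsv[...,0]<20)&(hsv[...,0]>3)&(hsv[...,1]>90)).astype(np.uint8); c[:,:100]=0;c[:220]=0;c[300:]=0;c[:,230:]=0
c=cv2.morphologyEx(c,cv2.MORPH_CLOSE,np.ones((5,5)))
k=max(cv2.findContours(c,0,1)[0],key=cv2.contourArea).reshape(-1,2)
P=onz(imaging.camera_params('scene'),k,.004); print(cv2.minEnclosingCircle((P[:,:2]*1000).astype(np.float32)), rect(P))
go([.508,-0.270,.03],-90); cv2.imwrite('pics/w4.png',imaging.get_image('wrist'))
```

```text
((508.9832763671875, -266.9224548339844), 60.866600036621094) (array([ 0.50990302, -0.2679007 ]), (118.26056671142578, 118.1075210571289), -88.50497543811798)
clock 6.625 pos [ 0.5085 -0.2686  0.1108] yawx -90.01 tilt [ 0.     0.001 -1.   ] F [ 1.1  0.3 -0.4] w 0.435
shift cm [ 0.15  8.08 -0.05] roll -0.0
```

View pics/w4.png

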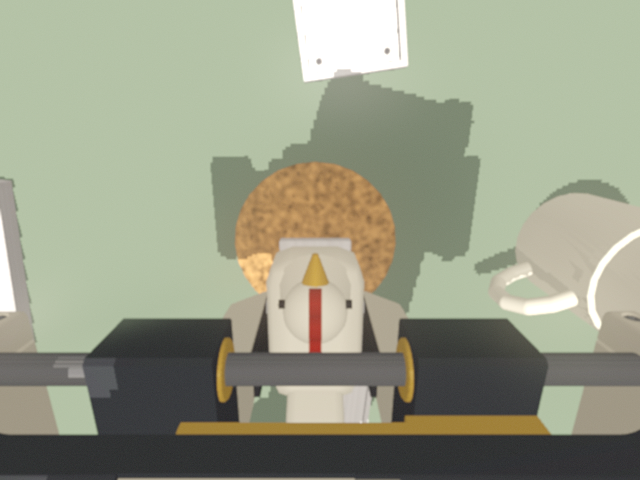

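The hen is centred over the mat (mat columns 236–395 in the wrist view), and the two cameras agree on the mat centre within 2 mm. Lowering it.

Request:
{"api": "send_rows", "payload": {"steps": [[0.3,0,2,0,0],[0.3,0,4,0,0],[0.3,0,6,0,0],[0.3,0,7,0,0],[0.3,0,7.5,0,0],[0.3,0,7.8,0,0],[0.3,0,8,0,0],[0.3,0,8,0,0],[0.3,0,8,0,0]]}}

```text
clock: 7.8
position: [0.5083, -0.2703, 0.031]
ee_rot: [-1.208, 1.211, -1.211]
force: [-0.1, -0.1, -1.0]
width: 0.436
```

Request:
{"api": "send_rows", "payload": {"steps": [[0.3,0,0.05,0,0],[0.3,0,0.1,0,0],[0.3,0,0.1,0,0],[0.3,0,0.1,0,0]]}}

```text
clock: 8.3
position: [0.5083, -0.2702, 0.0298]
ee_rot: [-1.208, 1.211, -1.211]
force: [0.0, -0.5, -0.4]
width: 0.431
```

Request:
{"api": "send_rows", "payload": {"steps": [[0.3,0,0.05,0,0],[0.3,0,0.1,0,0],[0.3,0,0.1,0,0],[0.3,0,0.1,0,0]]}}

```text
clock: 8.8
position: [0.5082, -0.2702, 0.0297]
ee_rot: [-1.208, 1.211, -1.211]
force: [-4.9, 1.9, 12.0]
width: 0.435
```

Contact with the mat: +12 N, and the TCP has stopped at z = 0.0297. I'll back off 0.5 mm and release.

Request:
{"api": "send_rows", "payload": {"steps": [[0.3,0,-0.07,0,0],[0.3,0,-0.07,0,0],[0.5,0,-0.07,0,0],[0.6,0,-0.07,0,0],[0.75,0,-0.07,0,0],[0.75,0,-0.07,0,0],[0.75,0,-0.07,0,0],[0.75,0,-0.07,0,0]]}}

```text
clock: 9.8
position: [0.5082, -0.2702, 0.0294]
ee_rot: [-1.208, 1.211, -1.211]
force: [0.3, -0.0, -0.9]
width: 0.746
```

Request:
{"api": "send_rows", "payload": {"steps": [[0.75,0,-0.5,0,0],[0.75,0,-1.5,0,0],[0.75,0,-3.5,0,0],[0.75,0,-6,0,0],[0.75,0,-10,0,0],[0.8,0,-14,0,0],[0.9,0,-17,0,0],[1,0,-17,0,0],[1,0,-17,0,0]]}}

```text
clock: 10.92
position: [0.5078, -0.2701, 0.1994]
ee_rot: [-1.208, 1.211, -1.211]
force: [0.1, -0.0, -0.9]
width: 0.991
```

Run:
```python
from h import *
from cell import arm,imaging
go([.48,0.24,.2],-105); im=imaging.get_image('scene'); cv2.imwrite('pics/s5.png',cv2.resize(im[120:320,20:340],None,fx=2.4,fy=2.4))
```

```text
clock 10.925 pos [ 0.5078 -0.2701  0.1994] yawx -90.14 tilt [-0. -0. -1.] F [ 0.1 -0.  -0.9] w 0.991
shift cm [-51.    -0.06  -2.91] roll 0.259
```

View pics/s5.png

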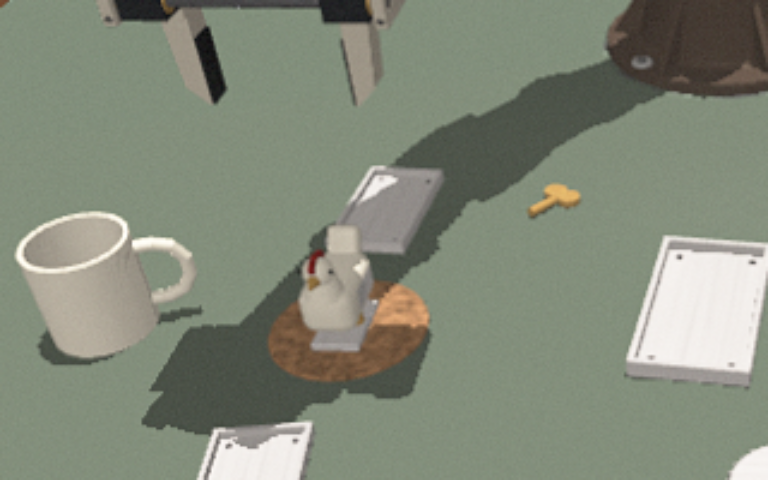

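The hen stands upright in the middle of the mat, around (335,325) in the crop, and is free of the fingers. Next, the truck.

Request:
{"api": "send_rows", "payload": {"steps": [[1,-5,0,-0.3,0.02],[1,-11,0,-0.6,0.05],[1,-17,0,-1,0.08],[1,-23,0,-1.3,0.12],[1,-29,0,-1.7,0.15],[1,-35,0,-2,0.18],[1,-41,0,-2.4,0.21],[1,-47,0,-2.7,0.24],[1,-51,0,-2.9,0.26],[1,-51,0,-2.9,0.26],[1,-51,0,-2.9,0.26],[1,-51,0,-2.9,0.26],[1,-51,0,-2.9,0.26],[1,-51,0,-2.9,0.26]]}}

```text
clock: 12.72
position: [0.4806, 0.2393, 0.1995]
ee_rot: [-1.073, 1.4, -1.401]
force: [-0.3, -0.2, 0.9]
width: 0.995
```

Run:
```python
from h import *
from cell import arm,imaging
s=arm.observe(); im=imaging.get_image('wrist'); cv2.imwrite('pics/w6.png',im)
go([.48,0.24,.2],-105,s); np.save('pose6.npy',[s['position'],s['ee_rot']])
```

```text
clock 12.725 pos [0.4806 0.2393 0.1995] yawx -105.09 tilt [ 0. -0. -1.] F [-0.3 -0.2  0.9] w 0.995
shift cm [-0.05 -0.05 -0.08] roll -0.002
```

View pics/w6.png

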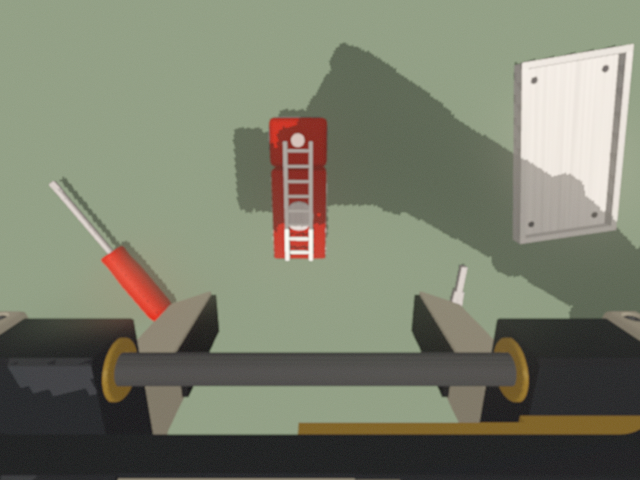

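The truck is at about (299,190) in the wrist view, nearly aligned. Its ladder rails run from (298,142) to (300,260).

Run:
```python
from h import *
from cell import arm,imaging
cp=imaging.camera_params('wrist'); po=np.load('pose6.npy'); im=cv2.imread('pics/w6.png')
hsv=cv2.cvtColor(im,cv2.COLOR_BGR2HSV)
m=((hsv[...,1]>120)&((hsv[...,0]<8)|(hsv[...,0]>172))).astype(np.uint8);m[:,:240]=0;m[280:]=0;m[:,350:]=0
m=cv2.morphologyEx(m,cv2.MORPH_CLOSE,np.ones((7,7)))
# edges per row in rear body (rows 175..245)
L,Rr,rows=[],[],[]
for r in range(176,250,4):
    x=np.flatnonzero(m[r]); rows.append(r);L.append(x.min());Rr.append(x.max()+1)
print(L,Rr)
for nm,e in(('L',L),('R',Rr)):
    P=onz(cp,np.c_[e,rows],.046,po)[:,:2]; v=cv2.fitLine(P.astype(np.float32),cv2.DIST_HUBER,0,.01,.01).ravel()
    print(nm,np.degrees(np.arctan(v[1]/v[0])),P.mean(0))
k=max(cv2.findContours(m,0,1)[0],key=cv2.contourArea).reshape(-1,2); print(k.min(0),k.max(0),rect(onz(cp,k,.046,po)))
# ladder rails mid
P=onz(cp,[[297.5,143],[299.5,260]],.057,po); print('ladder',P, np.degrees(np.arctan2(*(P[0]-P[1])[[1,0]])))
# scene view
```

```text
[np.int64(272), np.int64(272), np.int64(272), np.int64(272), np.int64(272), np.int64(272), np.int64(273), np.int64(273), np.int64(273), np.int64(273), np.int64(274), np.int64(274), np.int64(274), np.int64(274), np.int64(274), np.int64(274), np.int64(274), np.int64(274), np.int64(274)] [np.int64(326), np.int64(326), np.int64(326), np.int64(326), np.int64(326), np.int64(326), np.int64(326), np.int64(326), np.int64(326), np.int64(326), np.int64(326), np.int64(326), np.int64(326), np.int64(325), np.int64(325), np.int64(326), np.int64(325), np.int64(325), np.int64(325)]
L -15.035088 [0.502892   0.27008633]
R -15.439139 [0.49121311 0.22684175]
[269 118] [326 257] (array([0.51447314, 0.24437764]), (116.49653625488281, 45.63896179199219), -15.109588623046875)
ladder [[0.55275589 0.23378719 0.057     ]
 [0.45926968 0.25869814 0.057     ]] -14.92070991121367
```

Run:
```python
from h import *
go([.505,0.2465,.017],-105.1)
```

```text
clock 12.775 pos [0.4805 0.2394 0.1995] yawx -105.07 tilt [ 0. -0. -1.] F [-0.1  0.2 -0. ] w 1.0
shift cm [-1.32 18.25  2.17] roll 0.0
```

Request:
{"api": "send_rows", "payload": {"steps": [[1,-1.3,4,2.2,0],[1,-1.3,8,2.2,0],[1,-1.3,12,2.2,0],[1,-1.3,14,2.2,0],[1,-1.3,16,2.2,0],[1,-1.3,17.5,2.2,0],[1,-1.3,18.2,2.2,0],[1,-1.3,18.2,2.2,0],[1,-1.3,18.2,2.2,0]]}}

```text
clock: 13.9
position: [0.5054, 0.247, 0.018]
ee_rot: [-1.072, 1.399, -1.4]
force: [-0.3, -0.3, -0.6]
width: 0.999
```

Run:
```python
from h import *
from cell import arm,imaging
go([.505,0.2465,.017],-105); cv2.imwrite('pics/w7.png',imaging.get_image('wrist'))
```

```text
clock 13.9 pos [0.5054 0.247  0.018 ] yawx -105.03 tilt [ 0.001  0.    -1.   ] F [-0.3 -0.3 -0.6] w 0.999
shift cm [ 0.06  0.1  -0.02] roll -0.0
```

View pics/w7.png

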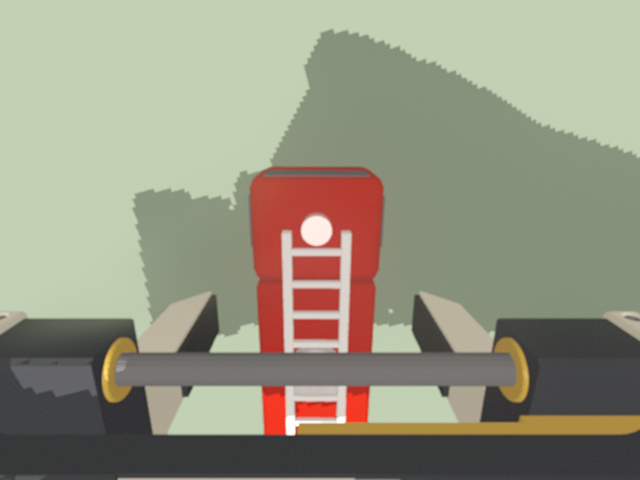

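The truck is centred between the fingers (columns 258–373) and the ladder is straight. Closing with 30 N.

Request:
{"api": "send_rows", "payload": {"steps": [[0.3,0,0,0,0],[0.3,0,0,0,0],[0.3,0,0,0,0],[0.3,0,0,0,0],[0.3,0,0,0,0],[0.3,0,0,0,0]], "squeeze": 30}}

```text
clock: 14.7
position: [0.505, 0.2468, 0.0174]
ee_rot: [-1.074, 1.4, -1.4]
force: [0.7, 0.5, -1.0]
width: 0.5
```

Request:
{"api": "send_rows", "payload": {"steps": [[0.3,0,-0.3,0,0],[0.3,0,-1,0,0],[0.3,0,-2,0,0],[0.3,0,-4,0,0],[0.3,0,-7,0,0],[0.3,0,-7,0,0],[0.3,0,-7,0,0]]}}

```text
clock: 15.58
position: [0.5049, 0.2465, 0.0874]
ee_rot: [-1.074, 1.4, -1.4]
force: [0.3, -0.4, -1.5]
width: 0.499
```

Run:
```python
from h import *
from cell import arm,imaging
# truck centre is ~9.5mm ahead of TCP along truck x
c=np.array([.4808,.0002]); y=np.radians(-6.1)
t=c-.0095*np.array([np.cos(y),np.sin(y)]); print(t)
go([*t,.088],-96.1); im=imaging.get_image('scene'); cv2.imwrite('pics/s8.png',cv2.resize(im[100:320,240:560],None,fx=2.4,fy=2.4))
```

```text
[0.47135379 0.00120951]
clock 15.575 pos [0.5049 0.2465 0.0874] yawx -105.04 tilt [ 0. -0. -1.] F [ 0.3 -0.4 -1.5] w 0.499
shift cm [24.55 -0.06  3.13] roll -0.156
```

View pics/s8.png

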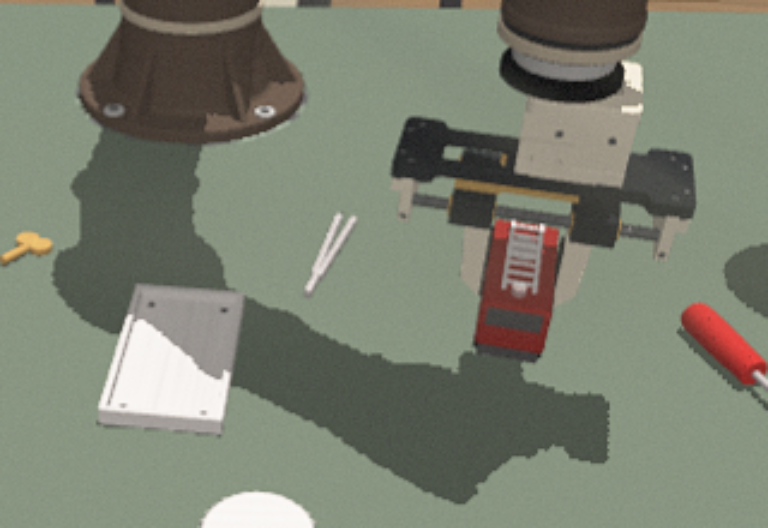

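The truck is held level and clear of the bench, and the cradle is empty. Moving over the cradle.

Request:
{"api": "send_rows", "payload": {"steps": [[0.3,3,0,0.4,-0.02],[0.3,7,0,0.9,-0.05],[0.3,11,0,1.4,-0.08],[0.3,15,0,1.9,-0.1],[0.3,19,0,2.4,-0.13],[0.3,22.5,0,2.9,-0.156],[0.3,24.5,0,3.1,-0.156],[0.3,24.5,0,3.1,-0.156],[0.3,24.5,0,3.1,-0.156],[0.3,24.5,0,3.1,-0.156]]}}

```text
clock: 16.88
position: [0.4715, 0.0033, 0.0873]
ee_rot: [-1.158, 1.286, -1.285]
force: [0.3, 0.1, -2.7]
width: 0.5
```

Run:
```python
from h import *
from cell import arm,imaging
s=arm.observe(); im=imaging.get_image('wrist'); cv2.imwrite('pics/w9.png',im)
go([.4714,.0012,.022],-96.1,s); np.save('pose9.npy',[s['position'],s['ee_rot']])
cv2.imwrite('pics/t9.png',cv2.resize(imaging.get_image('scene')[120:320,200:440],None,fx=3,fy=3))
cp=imaging.camera_params('wrist'); c=np.array([.4808,.0002]); a=np.radians(-6.1); u=np.array([np.cos(a),np.sin(a)]); v=np.array([-u[1],u[0]])
print(proj(cp,[[*(c+sx*.08*u+sy*.045*v),.014] for sx,sy in((1,1),(1,-1),(-1,-1),(-1,1))],[s['position'],s['ee_rot']]).round())
```

```text
clock 16.875 pos [0.4715 0.0033 0.0873] yawx -95.99 tilt [-0.     0.001 -1.   ] F [ 0.3  0.1 -2.7] w 0.5
shift cm [0.22 6.53 0.01] roll 0.002
[[242. 116.]
 [396. 116.]
 [380. 352.]
 [255. 352.]]
```

View pics/w9.png

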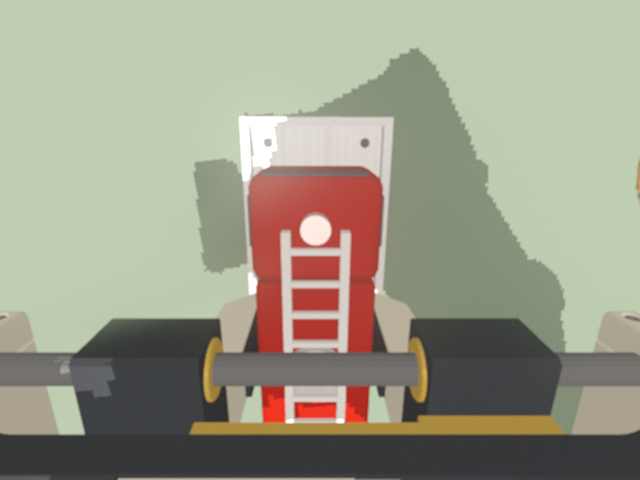

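View pics/t9.png

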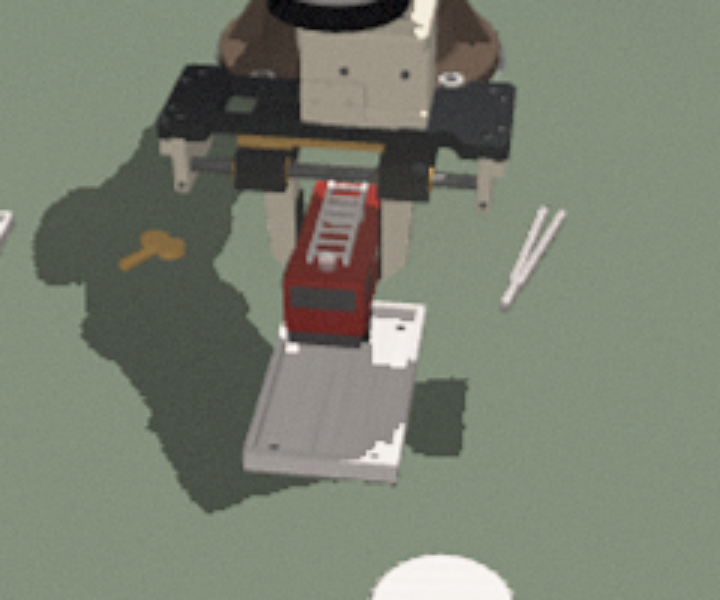

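The cradle's far edge spans columns 239–393 and the truck's centre is at 316, so it is centred. The far edge row, 117, matches the prediction of 116. Lowering straight down.

Request:
{"api": "send_rows", "payload": {"steps": [[0.3,0,1.5,0,0],[0.3,0,3,0,0],[0.3,0,4.5,0,0],[0.3,0,5.5,0,0],[0.3,0,6,0,0],[0.3,0,6.3,0,0],[0.3,0,6.3,0,0],[0.3,0,6.3,0,0]]}}

```text
clock: 17.98
position: [0.4717, 0.0021, 0.0248]
ee_rot: [-1.157, 1.287, -1.287]
force: [-0.6, -0.0, -1.4]
width: 0.5
```

Request:
{"api": "send_rows", "payload": {"steps": [[0.3,0,0.05,0,0],[0.3,0,0.1,0,0],[0.3,0,0.15,0,0],[0.3,0,0.15,0,0],[0.3,0,0.15,0,0]]}}

```text
clock: 18.6
position: [0.4714, 0.0021, 0.0229]
ee_rot: [-1.157, 1.287, -1.287]
force: [0.2, -1.5, -0.7]
width: 0.496
```

Request:
{"api": "send_rows", "payload": {"steps": [[0.3,0,0.05,0,0],[0.3,0,0.08,0,0],[0.3,0,0.08,0,0],[0.3,0,0.08,0,0]]}}

```text
clock: 19.1
position: [0.4714, 0.0021, 0.0223]
ee_rot: [-1.157, 1.287, -1.287]
force: [-1.9, -0.7, 5.2]
width: 0.5
```

Floor contact (5 N). Look before releasing.

Run:
```python
from h import *
from cell import arm,imaging
cv2.imwrite('pics/t10.png',cv2.resize(imaging.get_image('scene')[120:320,200:440],None,fx=3,fy=3))
```

```text
(no output)
```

View pics/t10.png

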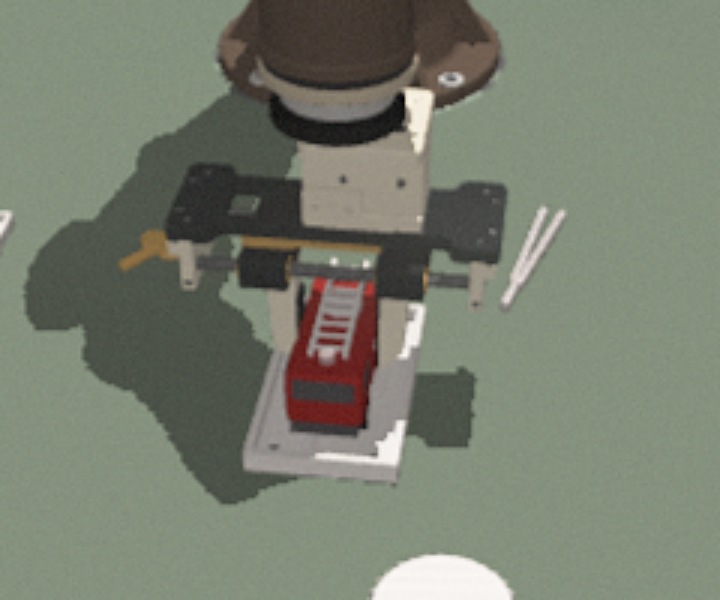

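The truck sits inside the walls, with its front at about (330,425) in the crop and clear of the wall all round. Releasing.

Request:
{"api": "send_rows", "payload": {"steps": [[0.3,0,-0.04,0,0],[0.55,0,-0.04,0,0],[0.65,0,-0.04,0,0],[0.8,0,-0.04,0,0],[0.8,0,-0.04,0,0],[0.8,0,-0.04,0,0],[0.8,0,-0.04,0,0]]}}

```text
clock: 20.02
position: [0.4714, 0.0021, 0.0225]
ee_rot: [-1.157, 1.287, -1.287]
force: [0.1, 0.3, -0.4]
width: 0.801
```

Request:
{"api": "send_rows", "payload": {"steps": [[0.8,0,-0.5,0,0],[0.8,0,-1.5,0,0],[0.8,0,-3.5,0,0],[0.8,0,-6,0,0],[0.8,0,-10,0,0],[0.8,0,-15,0,0],[0.8,0,-18,-6,0],[0.8,0,-18,-10,0],[0.8,0,-18,-10,0],[0.8,0,-18,-10,0]]}}

```text
clock: 21.28
position: [0.3727, 0.0126, 0.2032]
ee_rot: [-1.156, 1.286, -1.288]
force: [-1.1, -0.2, -0.3]
width: 0.795
```

Run:
```python
from h import *
from cell import arm,imaging
s=arm.observe(); w=imaging.get_image('wrist'); po=[s['position'],s['ee_rot']]; cv2.imwrite('pics/w11.png',w); np.save('pose11.npy',po)
im=imaging.get_image('scene'); cv2.imwrite('pics/s11.png',im); cv2.imwrite('pics/t11.png',imaging.get_image('top'))
go([.4,0,.2],-96.1,s)
```

```text
clock 21.275 pos [0.3727 0.0126 0.2032] yawx -96.1 tilt [ 0.002 -0.    -1.   ] F [-1.1 -0.2 -0.3] w 0.795
shift cm [0.97 0.32 2.84] roll 0.0
```

View pics/w11.png

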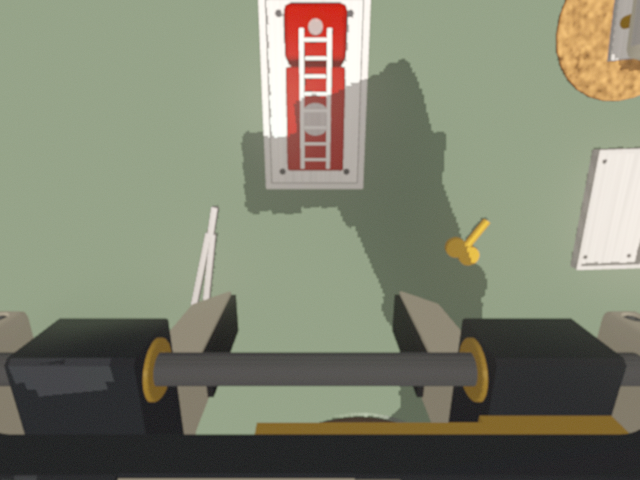

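View pics/s11.png

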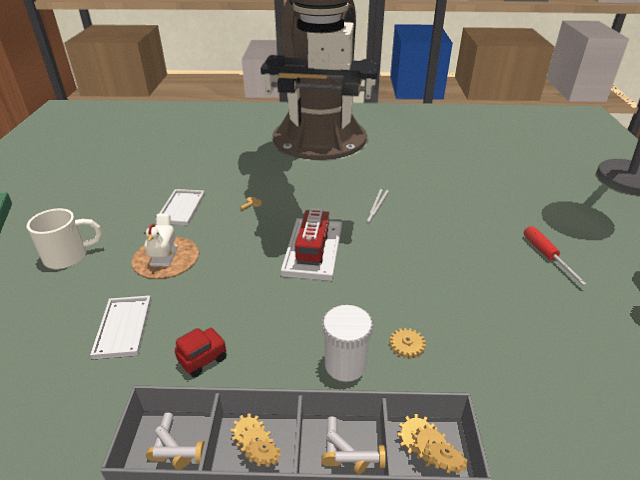

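View pics/t11.png

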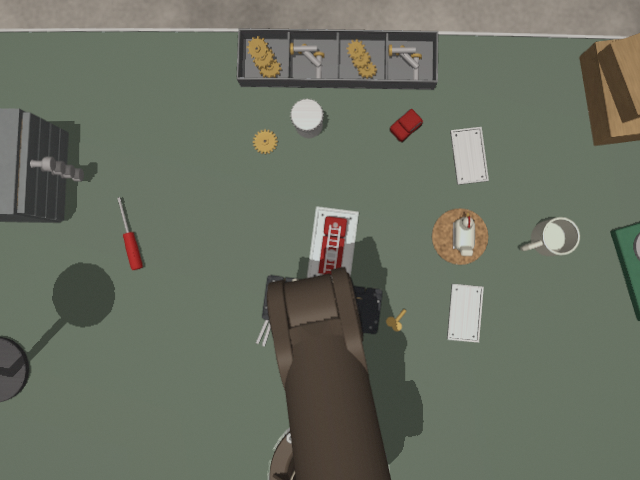

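The truck sits lengthways inside the walls (wrist view, about (316,90)). The hen stands on the mat (top view, about (465,237)). One numeric check, then I hand in.

Run:
```python
from h import *
from cell import imaging,arm
cp=imaging.camera_params('top'); im=cv2.imread('pics/t11.png'); hsv=cv2.cvtColor(im,cv2.COLOR_BGR2HSV)
m=((hsv[...,2]>120)&(hsv[...,1]<70)).astype(np.uint8); m[:,:435]=0;m[:,485:]=0;m[:205]=0;m[265:]=0
k=max(cv2.findContours(m,0,1)[0],key=cv2.contourArea).reshape(-1,2); print('hen~',rect(onz(cp,k,.05)),'mat .509,-.268/-.270')
wc=imaging.camera_params('wrist'); po=np.load('pose11.npy')
P=onz(wc,[[316,28],[316,171]],.057,po);print('ladder ends',P[:,:2]); C=onz(wc,[[265,188],[364,188]],.014,po);print('cradle rear corners',C[:,:2])
u=(P[0]-P[1])[:2];print('truck yaw',np.degrees(np.arctan2(u[1],u[0])), 'cradle yaw',np.degrees(np.arctan2(*(C[0]-C[1])[[1,0]]))-90)
u=u/np.linalg.norm(u); print('truck rear (roof end, px row 171) ahead of cradle rear:',(onz(wc,[[316,171]],.046,po)[0,:2]-C.mean(0)[:2])@u)
s=arm.observe(); print(s['clock'],s['dq'].round(3))
```

```text
hen~ (array([ 0.50633795, -0.26860532]), (78.02944946289062, 42.988059997558594), 0.4771266579627991) mat .509,-.268/-.270
ladder ends [[ 0.52286949 -0.00436158]
 [ 0.42176357  0.00638483]]
cradle rear corners [[ 0.40630891  0.0556267 ]
 [ 0.39648416 -0.03598167]]
truck yaw -6.067110105474171 cradle yaw -6.1214200550871425
truck rear (roof end, px row 171) ahead of cradle rear: 0.019337004415511023
21.425 [-0.     0.005  0.     0.006  0.001 -0.001  0.001]
```

```bash
python3 -c "
from cell import arm
print(arm.sign_off())"
```

```text
the job is handed in; nothing more can be done
None
```

I lifted the hen out of the cradle and stood it in the middle of the cork mat, then set the fire truck down lengthways in the cradle. I released each one only after feeling contact, and handed in at about 21.4 s of the 58 s allowed. The sign-off gave no verdict.

My last checks showed:
- **Hen:** it stands upright with its centre about 3 mm from the mat's centre.
- **Truck:** it is on its wheels inside the walls, at a yaw of −6.07° against −6.12° for the cradle, and about 2 mm off centre lengthways.
- **Robot:** the gripper was clear of everything, with near-zero force.

No check failed. The cameras disagreed by about 2 mm on the positions of the mat, truck and cradle, which is within the calibration. I pressed the hen onto the mat with about 12 N before backing off to release it.

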